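Set the back gauge of the strip cutter

TASK

Set the strip cutter's back gauge for the next letter: first pull the red lock cap on the gauge all the way up, then turn the handwheel (do not push the gauge itself) until the gauge's red pointer stands level with the yellow marker on the scale (not the blue one), and finally push the lock cap fully down again. Leave everything else on the bench where it is.

Things in the scene. Friction and masses are not known exactly. Their poses are not given: they have to be found in the camera images.
- cutter: bench strip cutter, fixed; place and yaw vary (sizes in mm). Origin: centre of its underside, z up. Grey bed 440 (y) x 90 (x), 45 high, on a foot plate 120 x 460. Blue gearbox under the handwheel centred at y +130, 100 x 100, top 63 high. Blue cutter head from y -232 to -190, top 117 high. Scale ledge along the +x side, top 25 high
- wheel_center (a point): centre of the black handwheel on its upright axis (cutter y +130), 105 above the bench, level with the rim. Rim: round bar 14 thick on a circle of radius 65; three spokes 10 thick in the rim's plane, 120 degrees apart; hub 30 across, 24 high; 35 free below the rim. The rim can be gripped from above between spokes, one finger inside, one outside
- red_spoke (a point): where the red spoke meets the rim's centre line, 65 from the wheel's axis; turns with the wheel (the two other spokes are grey)
- wheel (a joint): handwheel angle in rad, counter-clockwise from above positive, range -5.6 to 5.6; at 0 the red spoke points along the cutter's +x. It has friction and stays where left. By rack and pinion the gauge moves 10 mm along the cutter's +y per rad
- pointer (a point): tip of the gauge's red pointer, 3 wide, over the scale ledge. The gauge is an aluminium block 88 (x) by 60 (y), top 75 above the bench, sliding along the cutter's y; the pointer is at the middle of the block's y, its tip 62 to +x of the block's centre
- gauge: the sliding gauge block (with the lock cap on it): origin at the centre of the block's underside, 46 above the bench, x and y along the cutter's; the block is 29 high
- cap_top (a point): centre of the top face of the red lock cap, an upright cylinder 24 across and 26 high on the middle of the gauge; its underside is 83 above the bench when down (top face 109 above the bench) and 95 when up; beneath it only a collar 18 across
- lock (a joint): height of the lock cap in m: 0 fully down (locked), 0.012 fully up (free). A tight sleeve holds it wherever it is left; it takes about 5 N to move it either way
- yellow_marker: yellow magnetic marker on the scale ledge, 16 (x) by 10 (y) by 12 high, with a thin black line across its top; it is the one to set. Origin: centre of its underside; its y axis runs along the cutter's y. Fixed. When set, the pointer has the same y along the cutter as this origin
- blue_marker: the same marker in blue, on the other side of the gauge, for another job; not to be used. Fixed
- tape_measure: yellow tape measure lying flat, 65 x 60 x 34; a bystander, to be left alone; origin at its underside
- solder_spool: blue spool standing on its flange, 60 across, 40 high; a bystander, to be left alone; origin at its underside
- screwdriver: orange-handled screwdriver lying down, 170 long; a bystander, to be left alone; origin at its underside
- wire_stripper: green wire stripper lying flat, 150 long, 16 high; a bystander, to be left alone; origin at its underside
- side_cutter: red-handled side cutter lying flat, 150 long, 16 high; a bystander, to be left alone; origin at its underside
- letter_shell: round black open sign shell, 116 across, 45 high; a bystander, to be left alone; origin at its underside
- glue_bottle: white glue bottle with red cap, 52 across, 130 high; a bystander, to be left alone; origin at its underside

How it is judged:
By the outcome, as a careful person would: the job done as asked, in the order asked, and still so for the second after the job is handed in, with the robot touching nothing.
It also fails if it takes over 72 s, if anything falls off the work surface, if the arm or the gripper's body presses on something with over 40 N, if the wrist force passes 120 N, or if a joint passes its speed limit or range.

ROBOT

A 6-joint arm with a two-finger parallel gripper is mounted at the origin on the work surface. World frame = base frame: x ahead of the robot, y to its left, z up, the work surface at z = 0. Lengths are in m, angles in rad, forces in N, time in s.
With the tool pointing down it reaches from about 0.325 to 0.85 m from the base axis. Payload 15.5 kg.
Tool frame: the origin (TCP) lies midway between the tips of the shut fingers; the grasp point (between the pads) lies 19 mm behind it; z points along the fingers, y is the line along which they close (so a half turn about z gives the same grasp; the last joint's range is limited). The gripper opens to 91 mm and grips with 3 to 60 N. Pads are 32 mm wide; open, the fingers measure 118 mm over their backs; the gripper's body (76 mm by 178 mm) begins 60 mm behind the grasp point.
Start: joints at [1.242, 0.494, 1.345, -0, 1.302, -0.096], TCP at [0.144, 0.608, 0.214] pointing down, gripper open.
Joint ranges: [-2.91, 2.91], [-0.82, 2.16], [0.22, 2.67], [-1.22, 4.37], [0.12, 2.79], [-3.08, 3.08]. Speed limits (rad/s): [1.89, 1.89, 2.57, 3.01, 3.01, 3.01].

INTERFACE

Orientations are given as [roll, pitch, yaw] about the fixed x, y, z axes, in that order (R = Rz(yaw) Ry(pitch) Rx(roll)).
In Python, from bench import bot gives the robot as it stands.
- The arm moves only by the tool drive_tool, never from a script. Its arguments are lists of equal length, an entry for each row: "grip": the opening, from 0 (shut) to 1 (fully open); "linear": the shift along the tool's x, y, z in mm, a list of three; "dr": the turn, a rotation vector about the tool's x, y, z in rad, a list of three. In form: {"grip": [grip, ...], "linear": [[dx, dy, dz], ...], "dr": [[rx, ry, rz], ...]}. A call has 1 to 5 rows; each row is the pose to reach, as a shift and turn from the pose commanded when the call began, along the tool's axes at that moment; what a row does not reach only later rows make up. A row lasts 1/12 s, in which the tool goes at most 41.7 mm and 7.16 degrees, less where a joint would pass 70% of its speed; a pose out of reach is approached as far as the arm can. A call with a gripper value outside its range is refused whole. The fingers move at their own pace and stop on an object; "grip_force" is the grip in N (left out, the last holds). Time passes only in rows, so rows that repeat a pose let the fingers close. It gives the time, the measured TCP pose, the force, the opening and the grip force at its end, in the units of the state.
- bot.state(): the state, without advancing time (a new reading comes with each control period).
- bot.read_camera(name): name is "scene" or "top" or "wrist"; returns the picture (480x640x3 uint8, red, green, blue); there is no depth.
- bot.camera_params(name): a dict with "mtx" (3x3 intrinsics, pixels), "xyz" and "rotation" of the camera in the world. Camera axes: x right, y down, z forward; pixel columns grow to the right and rows downward; lengths in m; the calibration is good to about 2 mm. A picture is of the moment at which its call begins: read the wrist's pose just before it. camera_params takes no time and is no camera call; for the wrist camera it gives the pose at the moment of the call.
- bot.hand_in(): hands the job in; it is judged then, once.
The state is a dict: "clock": time; "qpos": joint angles; "joint_vel": joint speeds; "joint_efforts": joint torques, N m; "position": TCP position; "ee_rot": TCP orientation; "wrist_force": force on the tool from outside, world axes, zero at the start; "ft_torque": the same for the moment, N m; "opening": opening from 0.0 (shut) to 1.0 (fully open); "finger_force": force on a finger pad.
Only numpy, scipy, OpenCV 4.12 (cv2) and the standard library are available. Lean on these libraries where they do the work, as an engineer would, in place of code of your own. Each camera call takes 0.05 s, during which the arm holds its last target. There are 200 camera calls.

## Working session

There is one attempt and no reset: what is moved stays moved. The work goes in short steps, Python scripts to look and compute and a tool call to move; the robot and the scene stay as the last step left them, time stands still between calls to the robot, and variables do not carry over. Pictures are saved under pics/ and viewed, at most 10 in all, crops included, and the job is handed in when it is done.

Besides the shell and the picture viewer there is one more tool, called after ">>>" as name(argument=value, ...), one argument or row to a line, values as JSON. drive_tool: Moves the arm, as the interface text tells. Its arguments: {"type":"object","properties":{"grip":{"type":"array","items":{"type":"number"}},"linear":{"type":"array","items":{"type":"array","items":{"type":"number"}}},"dr":{"type":"array","items":{"type":"array","items":{"type":"number"}}},"grip_force":{"type":"number"}},"required":["grip","linear","dr"]}

```bash
ls; mkdir -p pics
python3 - <<'E'
from bench import bot
import cv2
for n in("scene","top"):
    im=bot.read_camera(n); cv2.imwrite(f"pics/{n}0.png",im[:,:,::-1])
    print(n,bot.camera_params(n))
print(bot.state())
E
```

```text
pics
scene {'mtx': array([[457.44821035,   0.        , 324.96185443],
       [  0.        , 457.44821035, 230.72148217],
       [  0.        ,   0.        ,   1.        ]]), 'xyz': array([1.26560687, 0.53514835, 0.68274747]), 'rotation': array([-2.15232734, -0.02163067,  2.2458549 ])}
top {'mtx': array([[565.32860308,   0.        , 326.5979578 ],
       [  0.        , 565.32860308, 232.57827996],
       [  0.        ,   0.        ,   1.        ]]), 'xyz': array([ 0.29050645, -0.01330082,  1.53032235]), 'rotation': array([-2.96127772, -0.01344834, -1.56948512])}
{'clock': 0.1, 'qpos': array([ 1.24248514e+00,  4.94111128e-01,  1.34603459e+00, -2.43059771e-05,
        1.30251623e+00, -9.55178695e-02]), 'joint_vel': array([ 0.0008171 , -0.00124425, -0.00220341,  0.00042516, -0.00035211,
        0.00029975]), 'joint_efforts': array([ 2.29706733e-03, -8.80239558e+01, -3.82545161e+01,  7.04895915e-02,
        4.80882078e-02, -7.99703344e-05]), 'position': array([0.14409427, 0.60782381, 0.21341578]), 'ee_rot': array([-3.14052600e+00, -7.86589899e-05,  2.90880575e+00]), 'wrist_force': array([-0.35264384, -0.29744668, -0.11100284]), 'ft_torque': array([ 0.02560741, -0.00726293,  0.00397657]), 'finger_force': 0.0, 'opening': 0.999252700541643}
```

View pics/top0.png

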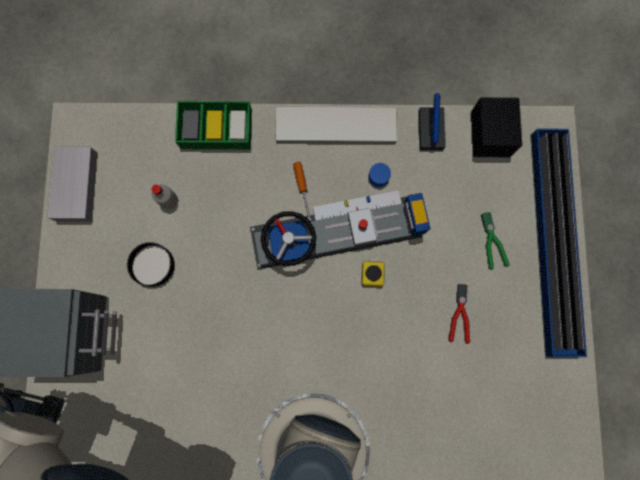

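View pics/scene0.png

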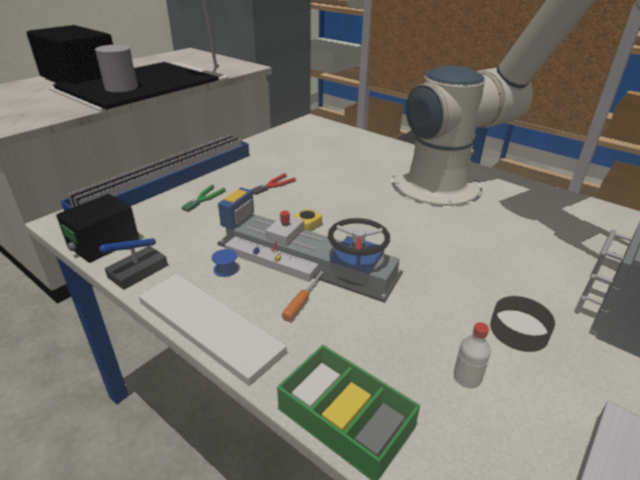

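```bash
cat > h.py <<'E'
import numpy as np, cv2
from scipy.spatial.transform import Rotation as Ro
from bench import bot
def cam(n):
    p=bot.camera_params(n); return p['mtx'],np.array(p['xyz']),Ro.from_euler('xyz',p['rotation']).as_matrix()
def ray(c,uv):
    K,o,R=c; d=R@np.linalg.solve(K,[uv[0],uv[1],1.]); return o,d/np.linalg.norm(d)
def atz(c,uv,z):
    o,d=ray(c,uv); return o+d*(z-o[2])/d[2]
def proj(c,P):
    K,o,R=c; q=K@(R.T@(np.asarray(P)-o)); return q[:2]/q[2]
def tri(obs):
    A=0;b=0
    for c,uv in obs:
        o,d=ray(c,uv); M=np.eye(3)-np.outer(d,d); A=A+M; b=b+M@o
    return np.linalg.solve(A,b)
def blobs(im,lo,hi,box,amin=4):
    x0,y0,x1,y1=box; h=cv2.cvtColor(im[y0:y1,x0:x1],cv2.COLOR_RGB2HSV)
    if lo[0]>hi[0]: m=cv2.inRange(h,(lo[0],)+lo[1:],(180,)+hi[1:])|cv2.inRange(h,(0,)+lo[1:],hi)
    else: m=cv2.inRange(h,lo,hi)
    n,_,s,c=cv2.connectedComponentsWithStats(m)
    return [(int(s[i,4]),(c[i]+[x0,y0]).round(2).tolist(),s[i,:4].tolist()) for i in range(1,n) if s[i,4]>=amin]
RED=((170,120,60),(8,255,255)); YEL=((20,110,80),(34,255,255)); BLU=((105,120,40),(125,255,255))
E
python3 - <<'E'
from h import *
bx={"top":(250,180,435,280),"scene":(210,180,410,300)}
big=[]
for n in bx:
    im=cv2.imread(f"pics/{n}0.png")[:,:,::-1].copy()
    for k,c in (("R",RED),("Y",YEL),("B",BLU)): print(n,k,blobs(im,*c,bx[n]))
    x0,y0,x1,y1=bx[n]; cr=im[y0:y1,x0:x1,::-1]; big.append(cv2.resize(cr,(780,290) if n=="scene" else (780,300),interpolation=cv2.INTER_CUBIC))
cv2.imwrite("pics/z.png",np.vstack(big))
c=cam("top")
print("wheel",atz(c,(288,238),.117),"cap",atz(c,(363,225),.109),"end +y",atz(c,(256,247),.0))
E
```

```text
top R [(64, [279.66, 225.19], [25, 38, 11, 15]), (60, [362.72, 223.93], [109, 40, 8, 9])]
top Y [(14, [346.07, 202.86], [95, 21, 3, 5]), (258, [418.92, 211.71], [162, 20, 15, 24]), (231, [372.39, 268.6], [112, 81, 23, 19])]
top B [(94, [378.53, 182.34], [120, 0, 18, 7]), (226, [417.32, 214.49], [157, 14, 23, 39]), (11, [367.82, 198.91], [117, 17, 3, 5]), (248, [295.71, 227.58], [33, 41, 24, 15]), (294, [275.07, 239.37], [19, 46, 13, 31]), (367, [296.09, 250.65], [31, 60, 29, 21])]
scene R [(100, [277.21, 182.75], [57, 0, 27, 7]), (76, [284.41, 216.24], [71, 31, 8, 12]), (40, [357.7, 243.8], [146, 58, 4, 12])]
scene Y [(123, [235.01, 195.43], [15, 10, 21, 12]), (9, [307.33, 209.67], [95, 29, 6, 2]), (196, [312.35, 221.45], [94, 32, 17, 18]), (17, [297.88, 215.53], [85, 34, 7, 4]), (20, [277.25, 257.6], [65, 75, 5, 6])]
scene B [(42, [225.69, 203.69], [10, 21, 13, 6]), (11, [348.36, 239.45], [136, 58, 5, 4]), (257, [224.07, 256.47], [3, 70, 23, 14]), (114, [346.82, 257.48], [126, 71, 20, 13]), (77, [367.69, 259.21], [151, 74, 17, 10]), (15, [219.27, 273.6], [5, 90, 11, 6])]
wheel [0.53385925 0.06585089 0.117     ] cap [ 0.56975936 -0.12540601  0.109     ] end +y [0.52871684 0.15949316 0.        ]
```

View pics/z.png

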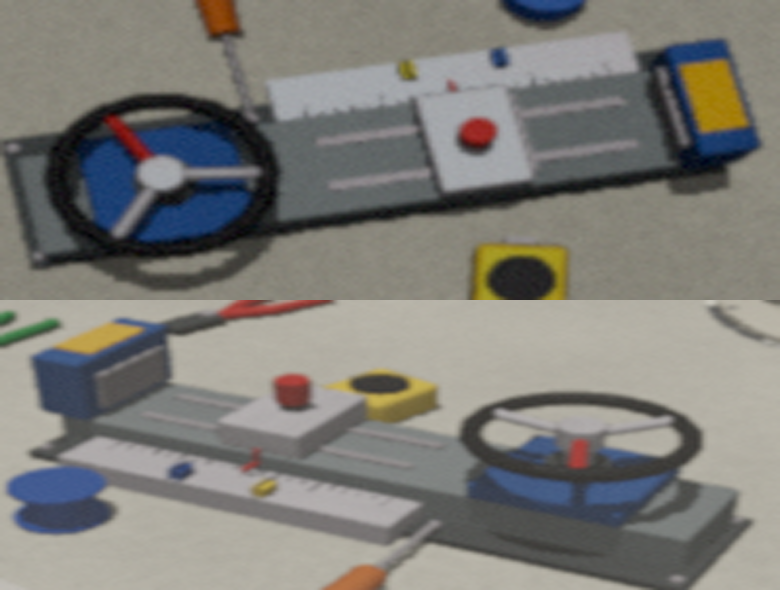

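```bash
cat >> h.py <<'E'
def rel(p,yaw):
    s=bot.state(); R=Ro.from_euler('xyz',s['ee_rot']); T=Ro.from_euler('xyz',[np.pi,0,yaw])
    print("t",round(s['clock'],2),"lin",(R.inv().apply(np.array(p)-s['position'])*1000).round(1).tolist(),"dr",(R.inv()*T).as_rotvec().round(4).tolist())
E
python3 - <<'E'
from h import *
K,o,R=cam("wrist"); s=bot.state(); T=Ro.from_euler('xyz',s['ee_rot']).as_matrix()
print(K,"cam in tool",T.T@(o-s['position']),"axes\n",T.T@R)
# geometry from the top/scene views
t,sc=cam("top"),cam("scene")
print("cap",tri([(t,(362.72,223.93)),(sc,(284.41,216.24))]))
print("ymk",tri([(t,(346.07,202.86)),(sc,(277.25,257.6))]))
rel((.56,-.06,.33),1.757)
E
```

```text
[[426.88024543   0.         317.55132898]
 [  0.         426.88024543 239.41522058]
 [  0.           0.           1.        ]] cam in tool [ 0.0796104   0.00076024 -0.1714772 ] axes
 [[-4.46138272e-04 -9.60805965e-01 -2.77221390e-01]
 [ 9.99999826e-01 -3.21965470e-04 -4.93439017e-04]
 [ 3.84843436e-04 -2.77221562e-01  9.60805942e-01]]
cap [ 0.57559901 -0.12647831  0.09693021]
ymk [ 0.64670781 -0.08649595  0.03105647]
t 0.1 lin [-558.7, -554.0, -116.0] dr [-0.001, 0.0005, 1.1518]
```

>>> drive_tool(
  grip=[1,1,1,1,1],
  linear=[
    [-40,-40,-12],
    [-70,-70,-24],
    [-100,-100,-36],
    [-130,-130,-48],
    [-160,-160,-60],
  ],
  dr=[
    [0,0,0.1],
    [0,0,0.2],
    [0,0,0.3],
    [0,0,0.4],
    [0,0,0.5],
  ],
)

```text
clock: 0.52
position: [0.2502, 0.4349, 0.267]
ee_rot: [-3.141, 0.0, 2.404]
wrist_force: [0.3, -0.2, 0.8]
opening: 1.0
finger_force: 0.0
```

```bash
python3 -c "
from h import *
print(bot.state()['position']);rel((.56,-.06,.33),1.757)"
```

```text
[0.25022509 0.4348605  0.26703756]
t 0.52 lin [-562.0, -158.2, -62.8] dr [-0.0006, 0.0003, 0.6473]
```

>>> drive_tool(
  grip=[1,1,1,1,1],
  linear=[
    [-40,-11,-10],
    [-80,-22,-20],
    [-120,-34,-30],
    [-160,-45,-40],
    [-200,-56,-50],
  ],
  dr=[
    [0,0,0.1],
    [0,0,0.2],
    [0,0,0.3],
    [0,0,0.4],
    [0,0,0.5],
  ],
)

```text
clock: 0.93
position: [0.3587, 0.2638, 0.3161]
ee_rot: [-3.141, -0.0, 1.904]
wrist_force: [1.4, 0.9, -0.3]
opening: 1.003
finger_force: 0.0
```

```bash
python3 -c "
from h import *
print(bot.state()['position']);rel((.56,-.06,.33),1.757)"
```

```text
[0.35866137 0.26375883 0.31608968]
t 0.93 lin [-371.8, 84.3, -13.9] dr [-0.0001, -0.0, 0.1471]
```

>>> drive_tool(
  grip=[1,1,1,1,1],
  linear=[
    [-40,9,-2],
    [-80,18,-4],
    [-120,27,-6],
    [-160,36,-8],
    [-200,45,-10],
  ],
  dr=[
    [0,0,0.05],
    [0,0,0.1],
    [0,0,0.147],
    [0,0,0.147],
    [0,0,0.147],
  ],
)

```text
clock: 1.35
position: [0.4676, 0.0898, 0.3257]
ee_rot: [-3.141, -0.0, 1.761]
wrist_force: [1.4, 1.1, -0.3]
opening: 1.001
finger_force: 0.0
```

```bash
python3 -c "
from h import *
rel((.56,-.06,.33),1.757)"
```

```text
t 1.35 lin [-164.6, 62.4, -4.3] dr [-0.0001, -0.0001, 0.0042]
```

Take one look here later; continue to the viewing pose.

>>> drive_tool(
  grip=[1,1,1,1,1],
  linear=[
    [-36,14,0],
    [-72,28,0],
    [-108,42,0],
    [-138,54,0],
    [-158,62,0],
  ],
  dr=[
    [0,0,0],
    [0,0,0],
    [0,0,0],
    [0,0,0],
    [0,0,0],
  ],
)

```text
clock: 1.77
position: [0.5591, -0.0544, 0.3251]
ee_rot: [-3.141, 0.0, 1.76]
wrist_force: [0.0, 0.3, -0.5]
opening: 0.998
finger_force: 0.0
```

>>> drive_tool(
  grip=[1,1],
  linear=[
    [0,0,0],
    [0,0,0],
  ],
  dr=[
    [0,0,0],
    [0,0,0],
  ],
)

```text
clock: 1.93
position: [0.558, -0.0523, 0.325]
ee_rot: [-3.14, -0.001, 1.76]
wrist_force: [-0.0, 0.2, 0.1]
opening: 1.004
finger_force: 0.0
```

Run:
```python
from h import *
import pickle
c=cam("wrist"); im=bot.read_camera("wrist"); cv2.imwrite("pics/w1.png",im[:,:,::-1]); pickle.dump(c,open("w1.pkl","wb"))
for k,q in (("R",RED),("Y",YEL),("B",BLU)): print(k,blobs(im,*q,(0,0,640,480),30))
for P in ((.5756,-.1265,.1),(.534,.066,.105)): print(proj(c,P))
print(bot.state()['position'])
```

```text
R [(653, [362.73, 48.44], [336, 33, 54, 32]), (36, [370.5, 258.0], [365, 257, 12, 3]), (572, [322.87, 278.43], [312, 264, 23, 30])]
Y [(1759, [221.24, 254.85], [186, 229, 64, 63]), (131, [390.0, 235.69], [383, 231, 15, 11]), (163, [70.42, 346.06], [62, 326, 21, 41]), (173, [564.99, 347.04], [553, 326, 21, 46]), (122, [67.29, 385.07], [61, 367, 16, 33]), (93, [567.54, 388.26], [561, 377, 13, 23]), (1338, [322.28, 415.44], [296, 402, 58, 42]), (34, [594.74, 420.18], [588, 416, 16, 10]), (54, [580.65, 429.83], [573, 420, 14, 17]), (32, [360.16, 425.56], [355, 423, 12, 7]), (66, [455.97, 431.91], [448, 423, 17, 21]), (130, [474.01, 433.58], [461, 423, 26, 21]), (130, [511.88, 431.06], [498, 423, 26, 21]), (30, [534.37, 425.37], [529, 423, 11, 8]), (34, [339.09, 427.68], [332, 424, 15, 10]), (39, [349.79, 428.72], [343, 425, 13, 10]), (145, [381.23, 433.22], [371, 424, 23, 20]), (156, [408.05, 432.25], [395, 424, 30, 20]), (186, [435.65, 431.98], [419, 424, 34, 20]), (50, [525.48, 432.36], [520, 426, 13, 15]), (86, [341.37, 436.71], [329, 431, 27, 13]), (42, [363.0, 437.74], [356, 430, 14, 14]), (42, [538.71, 436.9], [533, 433, 13, 10]), (35, [501.23, 439.2], [496, 434, 13, 10]), (30, [355.1, 441.27], [350, 439, 11, 5])]
B [(2716, [329.0, 29.25], [272, 14, 103, 39]), (2793, [286.85, 85.12], [268, 31, 44, 96]), (2691, [350.11, 94.67], [320, 52, 54, 74]), (94, [388.23, 284.1], [382, 281, 14, 7]), (338, [417.54, 311.77], [411, 292, 13, 45]), (2308, [322.24, 400.28], [278, 382, 94, 47])]
[322.03971704 279.39568588]
[317.23071799  66.15601981]
[ 0.55758381 -0.05139729  0.32520123]
```

View pics/w1.png

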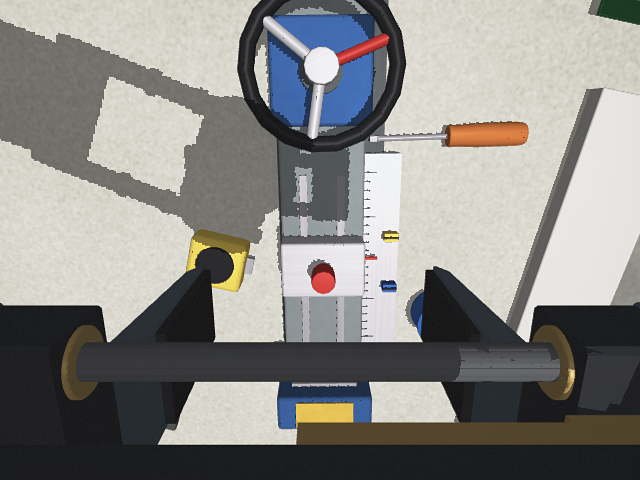

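Run:
```python
from h import *
import pickle
c=pickle.load(open("w1.pkl","rb")); t,sc=cam("top"),cam("scene")
im=cv2.imread("pics/w1.png")
g=cv2.cvtColor(im,cv2.COLOR_BGR2HSV)
m=cv2.inRange(g,(0,0,0),(180,140,60)); m[:,:225]=0; m[:,415:]=0; m[160:]=0
# rim outer hull -> ellipse
pts=[]
for a in np.linspace(.3,np.pi-.3,80):
    for r in range(60,100):
        pass
ctr=max(cv2.findContours(m,cv2.RETR_EXTERNAL,cv2.CHAIN_APPROX_NONE)[0],key=len)[:,0]
P=np.array([atz(c,p,.105)[:2] for p in cv2.convexHull(ctr)[:,0] if p[1]>4])
from scipy.optimize import least_squares
f=least_squares(lambda q:np.hypot(*(P-q[:2]).T)-q[2],[.534,.066,.07],loss='soft_l1',f_scale=.001); print("rim",f.x,len(P))
h=cv2.inRange(g,(0,0,180),(180,25,255)); n,_,s,cc=cv2.connectedComponentsWithStats(h[40:90,300:345]); print("hub blob",s.tolist(),cc.tolist())
print("hub",atz(c,(321.5,65.5),.117),tri([(c,(321.5,65.5)),(t,(288.1,237.6))]))
print("hub3",tri([(c,(321.5,65.5)),(sc,(358.5,227.5))]))
print("cap",atz(c,(322.9,279.5),.109),tri([(c,(322.87,278.4)),(t,(362.72,223.93)),(sc,(284.41,216.24))]))
ym=atz(c,(390.5,236.2),.037); bm=atz(c,(389,285.5),.037); print("ym",ym,"bm",bm,"ptr",atz(c,(372,258),.04))
print("ymtri",tri([(c,(390.5,236.5)),(sc,(277.25,257.6)),(t,(346.07,202.86))]))
d=ym-bm; print("yaw from markers",np.arctan2(-d[0],d[1]))
rs=atz(c,(386,39.5),.105); print("red",rs, np.arctan2(*(rs-atz(c,(321.5,65.5),.117))[[1,0]]))
# bed ridge edges yaw
```

```text
rim [0.53730656 0.06574267 0.07160443] 24
hub blob [[0, 0, 45, 50, 1134], [0, 3, 39, 41, 1076], [15, 45, 9, 5, 40]] [[24.156084656084655, 24.48589065255732], [19.850371747211895, 23.678438661710036], [18.7, 47.0]]
hub [0.53764417 0.06593046 0.117     ] [0.53733659 0.06684706 0.10364606]
hub3 [0.5378979  0.06475502 0.12648563]
cap [ 0.57569468 -0.12299002  0.109     ] [ 0.57595073 -0.12637369  0.09710555]
ym [ 0.6461222  -0.08559375  0.037     ] bm [ 0.6582872  -0.14353468  0.037     ] ptr [ 0.63095519 -0.11362512  0.04      ]
ymtri [ 0.64696844 -0.08671305  0.0313173 ]
yaw from markers 0.20694932043941106
red [0.58687154 0.09734806 0.105     ] 0.5680451619426453
```

```bash
python3 -c "
from h import *
rel((.590,-.193,.25),1.771)"
```

```text
t 1.98 lin [-145.2, 5.1, 75.1] dr [-0.001, -0.0007, -0.0098]
```

>>> drive_tool(
  grip=[1,1,1,1,1],
  linear=[
    [-36,1,18],
    [-72,3,36],
    [-106,4,54],
    [-132,5,68],
    [-145,5,75],
  ],
  dr=[
    [0,0,-0.01],
    [0,0,-0.01],
    [0,0,-0.01],
    [0,0,-0.01],
    [0,0,-0.01],
  ],
)

```text
clock: 2.4
position: [0.5899, -0.1942, 0.2487]
ee_rot: [-3.14, -0.001, 1.771]
wrist_force: [0.8, 0.3, -0.1]
opening: 0.999
finger_force: 0.0
```

>>> drive_tool(
  grip=[0.65,0.65,0.65],
  linear=[
    [0,0,0],
    [0,0,0],
    [0,0,0],
  ],
  dr=[
    [0,0,0],
    [0,0,0],
    [0,0,0],
  ],
)

```text
clock: 2.65
position: [0.5904, -0.1913, 0.2516]
ee_rot: [3.141, 0.0, 1.773]
wrist_force: [0.6, -0.1, -0.9]
opening: 0.811
finger_force: 0.0
```

Run:
```python
from h import *
import pickle
c=cam("wrist"); im=bot.read_camera("wrist"); cv2.imwrite("pics/w2.png",im[:,:,::-1]); pickle.dump(c,open("w2.pkl","wb"))
for k,q in (("R",RED),("Y",YEL),("B",BLU)): print(k,[b for b in blobs(im,*q,(150,0,600,300),30)])
a,b=proj(c,(.64,-.1,.04)).astype(int); print(a,b)
cv2.imwrite("pics/w2z.png",cv2.resize(im[max(b-90,0):b+90,a-150:a+90,::-1],None,fx=3,fy=3,interpolation=cv2.INTER_CUBIC))
print("org",a-150,max(b-90,0))
rel((.5757,-.124,.15),1.771)
```

```text
R [(826, [317.56, 134.51], [152, 118, 32, 34]), (45, [379.73, 131.07], [223, 130, 15, 4])]
Y [(2846, [189.57, 136.22], [0, 97, 76, 81]), (185, [405.77, 102.11], [246, 97, 21, 12])]
B [(171, [401.78, 172.26], [243, 167, 19, 12]), (3854, [464.65, 219.22], [278, 186, 74, 68]), (1529, [317.79, 290.57], [107, 272, 122, 28])]
395 116
org 245 26
t 2.7 lin [69.0, -1.1, 101.7] dr [0.0011, 0.0004, 0.0023]
```

View pics/w2z.png

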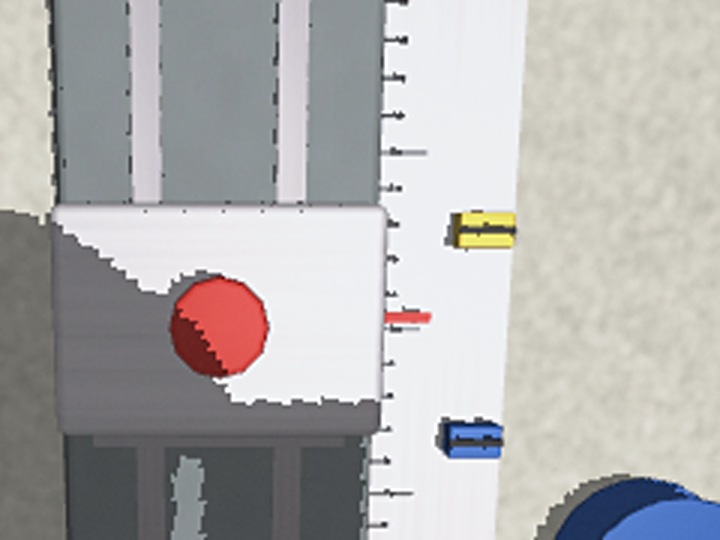

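Run:
```python
from h import *
import pickle
a,c=[pickle.load(open(f"w{i}.pkl","rb")) for i in (1,2)]
z=lambda u,v:(245+(u-1)/3,26+(v-1)/3)
def ang(p,q,h): d=atz(c,p,h)-atz(c,q,h); return np.arctan2(d[1],d[0]),np.hypot(*d[:2])
print(ang(z(386,206),z(55,207),.075),ang(z(381,432),z(65,433),.075))
cap=tri([(a,(322.87,278.4)),(c,(317.56,134.51))]); capt=atz(c,z(219,326),.109); print("cap",cap,capt)
y2=atz(c,z(485,230),.037); b2=atz(c,z(473,439),.037)
print("ym",y2,tri([(a,(390.5,236.3)),(c,z(485,230))]),"bm",b2)
yt=tri([(a,(372,258)),(c,(380.5,131.5))]); print("ptr tri",yt)
W=np.array([.5375,.0658])
for th in (.19,.2,.21):
    ex=np.array([np.cos(th),np.sin(th)]); ey=np.array([-ex[1],ex[0]])
    pt=atz(c,z(408,317),.04)[:2]
    o=W-.13*ey
    print(th,"ym",(y2[:2]-o)@ey,(y2[:2]-o)@ex,"cap",(capt[:2]-o)@ey,(capt[:2]-o)@ex,"ptr",(pt-o)@ey,(pt-o)@ex,"bm",(b2[:2]-o)@ex)
```

```text
(np.float64(0.20455079829640715), np.float64(0.08528930710946629)) (np.float64(0.20483289711649263), np.float64(0.08539620389506135))
cap [ 0.57645821 -0.12631093  0.09734995] [ 0.57643912 -0.12570364  0.109     ]
ym [ 0.64651489 -0.08699946  0.037     ] [ 0.64720548 -0.0867253   0.03277649] bm [ 0.65834166 -0.14557206  0.037     ]
ptr tri [ 0.63131507 -0.1150704   0.03545136]
0.19 ym -0.04063814778524737 0.07819554255299647 cap -0.06541138500355728 0.0020712146893476936 ptr -0.06502170443280315 0.05693175087218752 bm 0.07874752787530082
0.2 ym -0.04141155834196179 0.07648527977014682 cap -0.065422326317421 0.00011702984784199219 ptr -0.06558126144898446 0.05497871976749226 bm 0.07643972611133362
0.21 ym -0.04216782788568452 0.07476736852305772 cap -0.06541372556150436 -0.0018371666965509344 ptr -0.0661212605020047 0.053020190836635735 bm 0.07412428043845488
```

```bash
python3 -c "
from h import *
rel((.5764,-.126,.082),1.773)"
```

```text
t 2.7 lin [66.9, -0.9, 169.7] dr [0.0011, 0.0004, 0.0003]
```

>>> drive_tool(
  grip=[0.65,0.65,0.65,0.65,0.65],
  linear=[
    [25,0,20],
    [46,-1,40],
    [60,-1,60],
    [67,-1,80],
    [67,-1,100],
  ],
  dr=[
    [0,0,0],
    [0,0,0],
    [0,0,0],
    [0,0,0],
    [0,0,0],
  ],
)

```text
clock: 3.12
position: [0.5759, -0.1245, 0.1511]
ee_rot: [3.14, 0.0, 1.775]
wrist_force: [1.0, 0.5, 0.4]
opening: 0.651
finger_force: 0.0
```

```bash
python3 -c "
from h import *
print(bot.state()['position'],bot.state()['opening']);rel((.5764,-.126,.082),1.773)"
```

```text
[ 0.57585474 -0.1245378   0.15106771] 0.6512354196513394
t 3.12 lin [-1.5, 0.1, 69.1] dr [0.0013, 0.0002, 0.0015]
```

>>> drive_tool(
  grip=[0.65,0.65,0.65,0.65,0.65],
  linear=[
    [-1,0,20],
    [-1,0,40],
    [-1,0,55],
    [-1,0,65],
    [-1,0,68],
  ],
  dr=[
    [0,0,0],
    [0,0,0],
    [0,0,0],
    [0,0,0],
    [0,0,0],
  ],
)

```text
clock: 3.53
position: [0.5758, -0.1273, 0.082]
ee_rot: [-3.141, -0.001, 1.773]
wrist_force: [-0.5, 0.3, -0.6]
opening: 0.651
finger_force: 0.0
```

>>> drive_tool(
  grip=[0.4,0.3,0.22,0.1,0.1],
  linear=[
    [0,0,0],
    [0,0,0],
    [0,0,0],
    [0,0,0],
    [0,0,0],
  ],
  dr=[
    [0,0,0],
    [0,0,0],
    [0,0,0],
    [0,0,0],
    [0,0,0],
  ],
  grip_force=30,
)

```text
clock: 3.95
position: [0.5766, -0.1285, 0.0833]
ee_rot: [3.141, 0.0, 1.772]
wrist_force: [0.9, 0.6, -0.3]
opening: 0.312
finger_force: 0.0
```

>>> drive_tool(
  grip=[0.1,0.1,0.1,0.1],
  linear=[
    [0,0,0],
    [0,0,0],
    [0,0,0],
    [0,0,0],
  ],
  dr=[
    [0,0,0],
    [0,0,0],
    [0,0,0],
    [0,0,0],
  ],
)

```text
clock: 4.28
position: [0.5776, -0.1284, 0.0834]
ee_rot: [3.139, 0.001, 1.772]
wrist_force: [5.3, 3.2, 1.5]
opening: 0.256
finger_force: 30.0
```

>>> drive_tool(
  grip=[0.1,0.1,0.1,0.1,0.1],
  linear=[
    [0,0,-2],
    [0,0,-4],
    [0,0,-6],
    [0,0,-8],
    [0,0,-10],
  ],
  dr=[
    [0,0,0],
    [0,0,0],
    [0,0,0],
    [0,0,0],
    [0,0,0],
  ],
  grip_force=45,
)

```text
clock: 4.7
position: [0.5776, -0.1284, 0.093]
ee_rot: [3.139, 0.001, 1.772]
wrist_force: [8.5, 2.7, -5.3]
opening: 0.252
finger_force: 45.0
```

>>> drive_tool(
  grip=[0.1,0.1,0.1],
  linear=[
    [0,0,-1.5],
    [0,0,-3],
    [0,0,-3],
  ],
  dr=[
    [0,0,0],
    [0,0,0],
    [0,0,0],
  ],
)

```text
clock: 4.95
position: [0.5776, -0.1284, 0.0954]
ee_rot: [3.139, 0.0, 1.772]
wrist_force: [9.2, 2.4, -12.7]
opening: 0.254
finger_force: 45.0
```

>>> drive_tool(
  grip=[0.1,0.1,0.1],
  linear=[
    [0,0,-0.7],
    [0,0,-0.7],
    [0,0,-0.7],
  ],
  dr=[
    [0,0,0],
    [0,0,0],
    [0,0,0],
  ],
)

```text
clock: 5.2
position: [0.5776, -0.1284, 0.0956]
ee_rot: [3.14, 0.0, 1.772]
wrist_force: [13.2, 1.3, -23.7]
opening: 0.252
finger_force: 45.0
```

>>> drive_tool(
  grip=[0.3,0.5,0.65,0.65,0.65],
  linear=[
    [0,0,0],
    [0,0,0],
    [0,0,0],
    [0,0,0],
    [0,0,0],
  ],
  dr=[
    [0,0,0],
    [0,0,0],
    [0,0,0],
    [0,0,0],
    [0,0,0],
  ],
)

```text
clock: 5.62
position: [0.5762, -0.1285, 0.0966]
ee_rot: [3.142, 0.0, 1.772]
wrist_force: [0.1, 0.4, -0.4]
opening: 0.557
finger_force: 0.0
```

Run:
```python
from h import *
s=bot.state();print(s['position'],s['opening'])
W=np.array([.5375,.0658]); ph=-.48
p=W+.065*np.array([np.cos(ph),np.sin(ph)]); print(p); rel((*p,.17),ph+np.pi/2+0)
rel((*p,.17),ph-np.pi/2)
```

```text
[ 0.57618269 -0.12849099  0.09655234] 0.5573009362574025
[0.59515467 0.03578435]
t 5.62 lin [157.2, 51.4, -73.5] dr [0.0001, 0.0001, 0.6809]
t 5.62 lin [157.2, 51.4, -73.5] dr [-0.0001, 0.0001, -2.4607]
```

>>> drive_tool(
  grip=[0.65,0.65,0.65,0.6,0.6],
  linear=[
    [0,0,-35],
    [0,0,-70],
    [25,8,-74],
    [60,20,-74],
    [95,32,-74],
  ],
  dr=[
    [0,0,0],
    [0,0,0.1],
    [0,0,0.2],
    [0,0,0.3],
    [0,0,0.42],
  ],
)

```text
clock: 6.03
position: [0.5888, -0.0299, 0.1715]
ee_rot: [3.14, -0.0, 1.35]
wrist_force: [0.1, 0.6, -0.5]
opening: 0.604
finger_force: 0.0
```

```bash
python3 -c "
from h import *
rel((.5952,.0358,.17),1.091)"
```

```text
t 6.03 lin [65.5, -8.2, 1.5] dr [0.0018, -0.0004, 0.2592]
```

>>> drive_tool(
  grip=[0.5,0.5,0.5,0.5,0.5],
  linear=[
    [30,-4,1],
    [55,-7,1],
    [63,-8,1],
    [63,-8,1],
    [63,-8,1],
  ],
  dr=[
    [0,0,0.1],
    [0,0,0.2],
    [0,0,0.26],
    [0,0,0.26],
    [0,0,0.26],
  ],
)

```text
clock: 6.45
position: [0.594, 0.0328, 0.1694]
ee_rot: [3.141, 0.0, 1.1]
wrist_force: [0.2, -0.2, -0.2]
opening: 0.5
finger_force: 0.0
```

Run:
```python
from h import *
c=cam("wrist"); im=bot.read_camera("wrist"); cv2.imwrite("pics/w3.png",im[:,:,::-1])
rel((.5952,.0358,.087),1.091)
```

```text
t 6.5 lin [3.8, -0.5, 82.4] dr [0.0, 0.0003, 0.0083]
```

View pics/w3.png

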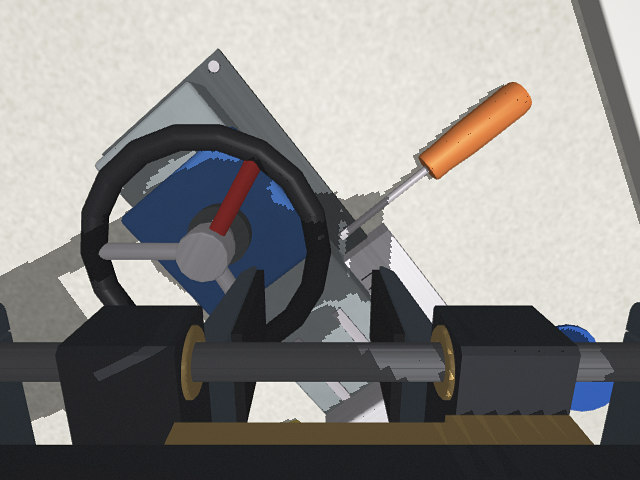

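Run:
```python
from h import *
c=cam("wrist"); print(atz(c,(206,251),.117), atz(c,(253,165),.112))
```

```text
[0.54165208 0.06747554 0.117     ] [0.5868724  0.09646095 0.112     ]
```

>>> drive_tool(
  grip=[0.5,0.5,0.5,0.5,0.5],
  linear=[
    [3,0,20],
    [4,0,40],
    [4,0,60],
    [4,0,76],
    [4,0,82],
  ],
  dr=[
    [0,0,0.01],
    [0,0,0.01],
    [0,0,0.01],
    [0,0,0.01],
    [0,0,0.01],
  ],
)

```text
clock: 6.92
position: [0.5947, 0.0351, 0.0853]
ee_rot: [-3.139, 0.001, 1.087]
wrist_force: [-0.7, 0.5, -0.7]
opening: 0.502
finger_force: 0.0
```

>>> drive_tool(
  grip=[0.3,0.2,0.1,0.1,0.1],
  linear=[
    [0,0,0],
    [0,0,0],
    [0,0,0],
    [0,0,0],
    [0,0,0],
  ],
  dr=[
    [0,0,0],
    [0,0,0],
    [0,0,0],
    [0,0,0],
    [0,0,0],
  ],
  grip_force=20,
)

```text
clock: 7.33
position: [0.5953, 0.0367, 0.0881]
ee_rot: [-3.141, -0.0, 1.087]
wrist_force: [-5.8, 4.5, 13.1]
opening: 0.168
finger_force: 19.9
```

>>> drive_tool(
  grip=[0.05,0.05,0.05],
  linear=[
    [0,0,0],
    [0,0,0],
    [0,0,0],
  ],
  dr=[
    [0,0,0],
    [0,0,0],
    [0,0,0],
  ],
)

```text
clock: 7.58
position: [0.5953, 0.0367, 0.0882]
ee_rot: [-3.141, -0.0, 1.087]
wrist_force: [-6.4, 3.2, 7.7]
opening: 0.17
finger_force: 19.6
```

>>> drive_tool(
  grip=[0.05,0.05,0.05,0.05,0.05],
  linear=[
    [6.5,-0.3,0],
    [13,-1.3,0],
    [19.2,-2.9,0],
    [25.3,-5.1,0],
    [31.2,-8,0],
  ],
  dr=[
    [0,0,-0.1],
    [0,0,-0.2],
    [0,0,-0.3],
    [0,0,-0.4],
    [0,0,-0.5],
  ],
  grip_force=40,
)

```text
clock: 8.0
position: [0.6021, 0.0674, 0.0881]
ee_rot: [-3.139, 0.001, 1.592]
wrist_force: [-12.2, -6.9, 12.9]
opening: 0.162
finger_force: 39.1
```

Run:
```python
from h import *
s=bot.state(); y=s['ee_rot'][2]; p=s['position']; print(s['ft_torque'],s['joint_vel'].round(2),s['qpos'].round(2)); print("centre",p[:2]-.065*np.array([np.sin(y),-np.cos(y)]))
```

```text
[-1.26164046  2.22981168  0.10662746] [ 0.13  0.01 -0.02 -0.01  0.02 -1.06] [ 0.01  0.61  1.52 -0.    1.01 -0.01]
centre [0.5370737  0.06598836]
```

>>> drive_tool(
  grip=[0.05,0.05,0.05,0.05,0.05],
  linear=[
    [6.5,-0.5,0],
    [13,-1.5,0],
    [19.2,-3.2,0],
    [25.3,-5.5,0],
    [31.2,-8.4,0],
  ],
  dr=[
    [0,0,-0.1],
    [0,0,-0.2],
    [0,0,-0.3],
    [0,0,-0.4],
    [0,0,-0.5],
  ],
)

```text
clock: 8.42
position: [0.5932, 0.0978, 0.0881]
ee_rot: [-3.139, 0.001, 2.092]
wrist_force: [-9.3, -13.9, 12.1]
opening: 0.16
finger_force: 39.1
```

>>> drive_tool(
  grip=[0.05,0.05,0.05,0.05,0.05],
  linear=[
    [6.5,-0.3,0],
    [13,-1.3,0],
    [19.2,-2.9,0],
    [25.3,-5.1,0],
    [31.2,-8,0],
  ],
  dr=[
    [0,0,-0.1],
    [0,0,-0.2],
    [0,0,-0.3],
    [0,0,-0.4],
    [0,0,-0.5],
  ],
)

```text
clock: 8.83
position: [0.5711, 0.1201, 0.0881]
ee_rot: [-3.138, 0.001, 2.592]
wrist_force: [-7.0, -23.2, 11.0]
opening: 0.162
finger_force: 39.0
```

Run:
```python
from h import *
s=bot.state(); y=s['ee_rot'][2]; p=s['position']; print(s['ft_torque'],s['qpos'].round(2)); print("centre",p[:2]-.065*np.array([np.sin(y),-np.cos(y)]))
W=[.537,.066]; print("angle",np.arctan2(p[1]-W[1],p[0]-W[0]))
```

```text
[-3.99448368  1.30679523  0.12038043] [ 0.11  0.58  1.58 -0.    0.98 -0.91]
centre [0.53716832 0.06468695]
angle 1.0086664075895728
```

>>> drive_tool(
  grip=[0.05,0.05,0.05,0.05,0.05],
  linear=[
    [6.5,-1,0],
    [13,-2.3,0],
    [19.2,-3.9,0],
    [25.3,-6.2,0],
    [31.2,-9.2,0],
  ],
  dr=[
    [0,0,-0.1],
    [0,0,-0.2],
    [0,0,-0.3],
    [0,0,-0.4],
    [0,0,-0.5],
  ],
)

```text
clock: 9.25
position: [0.5412, 0.1291, 0.0882]
ee_rot: [-3.139, 0.002, 3.092]
wrist_force: [3.6, -18.2, 2.9]
opening: 0.162
finger_force: 39.1
```

>>> drive_tool(
  grip=[0.05,0.05,0.05,0.05,0.05],
  linear=[
    [6.5,-0.5,0],
    [13,-1.5,0],
    [19.2,-3.2,0],
    [22.1,-4.2,0],
    [22.1,-4.2,0],
  ],
  dr=[
    [0,0,-0.1],
    [0,0,-0.2],
    [0,0,-0.3],
    [0,0,-0.35],
    [0,0,-0.35],
  ],
)

```text
clock: 9.67
position: [0.5191, 0.1262, 0.0882]
ee_rot: [-3.139, 0.002, -2.842]
wrist_force: [1.7, -15.4, 3.4]
opening: 0.163
finger_force: 39.1
```

Run:
```python
from h import *
im=bot.read_camera("scene"); cv2.imwrite("pics/s2.png",im[:,:,::-1])
o=cv2.imread("pics/scene0.png")
cv2.imwrite("pics/s2z.png",np.vstack([cv2.resize(a[195:275,220:340],(780,290) ,interpolation=cv2.INTER_CUBIC) for a in (o,im[:,:,::-1])]))
w=bot.read_camera("wrist"); cv2.imwrite("pics/w4.png",w[:,:,::-1])
print(bot.state()['wrist_force'])
```

```text
[  1.02957472 -15.104934     4.25543179]
```

View pics/s2z.png

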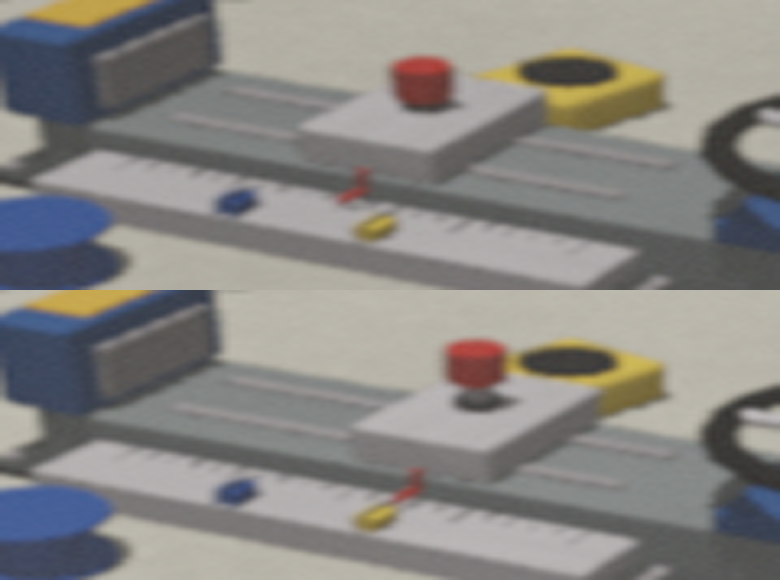

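>>> drive_tool(
  grip=[0.3,0.5,0.5,0.5,0.5],
  linear=[
    [0,0,0],
    [0,0,0],
    [0,0,0],
    [0,0,0],
    [0,0,-20],
  ],
  dr=[
    [0,0,0],
    [0,0,0],
    [0,0,0],
    [0,0,0],
    [0,0,0],
  ],
)

```text
clock: 10.18
position: [0.5167, 0.1275, 0.1052]
ee_rot: [3.141, -0.004, -2.846]
wrist_force: [-0.5, -0.5, -1.3]
opening: 0.483
finger_force: 0.0
```

>>> drive_tool(
  grip=[0.5,0.5,0.5,0.5,0.5],
  linear=[
    [0,0,-35],
    [0,0,-70],
    [0,0,-100],
    [0,0,-100],
    [0,0,-100],
  ],
  dr=[
    [0,0,0],
    [0,0,0.1],
    [0,0,0.2],
    [0,0,0.3],
    [0,0,0.4],
  ],
)

```text
clock: 10.6
position: [0.5194, 0.1279, 0.2095]
ee_rot: [3.14, 0.004, 3.032]
wrist_force: [-0.2, -0.2, -0.3]
opening: 0.502
finger_force: 0.0
```

```bash
python3 -c "
from h import *
rel((.64,-.165,.2),1.773)"
```

```text
t 10.6 lin [-151.8, -278.0, 9.8] dr [0.0035, 0.0027, 1.2591]
```

>>> drive_tool(
  grip=[0.5,0.5,0.5,0.5,0.5],
  linear=[
    [-16,-29,0],
    [-32,-58,0],
    [-48,-87,0],
    [-64,-116,0],
    [-80,-145,0],
  ],
  dr=[
    [0,0,0.12],
    [0,0,0.24],
    [0,0,0.36],
    [0,0,0.48],
    [0,0,0.6],
  ],
)

```text
clock: 11.02
position: [0.5832, -0.0263, 0.2075]
ee_rot: [3.141, 0.0, 2.431]
wrist_force: [0.4, -0.8, 0.2]
opening: 0.499
finger_force: 0.0
```

```bash
python3 -c "
from h import *
rel((.64,-.165,.2),1.773)"
```

```text
t 11.02 lin [-133.5, -68.1, 7.5] dr [0.0002, -0.0001, 0.6582]
```

>>> drive_tool(
  grip=[0.5,0.5,0.5,0.5,0.5],
  linear=[
    [-27,-14,2],
    [-54,-28,4],
    [-81,-41,6],
    [-108,-55,7],
    [-133,-68,7],
  ],
  dr=[
    [0,0,0.12],
    [0,0,0.24],
    [0,0,0.36],
    [0,0,0.48],
    [0,0,0.6],
  ],
)

```text
clock: 11.43
position: [0.6404, -0.1645, 0.2001]
ee_rot: [-3.141, -0.0, 1.831]
wrist_force: [-0.4, 0.2, -0.4]
opening: 0.501
finger_force: 0.0
```

>>> drive_tool(
  grip=[0.5,0.5,0.5],
  linear=[
    [0,0,0],
    [0,0,0],
    [0,0,0],
  ],
  dr=[
    [0,0,0.05],
    [0,0,0.05],
    [0,0,0.05],
  ],
)

```text
clock: 11.68
position: [0.6398, -0.1627, 0.2001]
ee_rot: [-3.141, -0.001, 1.789]
wrist_force: [0.0, -0.2, 0.1]
opening: 0.499
finger_force: 0.0
```

Run:
```python
from h import *
import pickle
c=cam("wrist"); im=bot.read_camera("wrist"); cv2.imwrite("pics/w5.png",im[:,:,::-1]); pickle.dump(c,open("w5.pkl","wb"))
print(bot.state()['position'],bot.state()['ee_rot'])
a,b=proj(c,(.63,-.088,.04)).astype(int); y0=max(b-50,0); x0=a-90; print("org",x0,y0)
cv2.imwrite("pics/w5z.png",cv2.resize(im[y0:y0+100,x0:x0+133,::-1],None,fx=6,fy=6,interpolation=cv2.INTER_CUBIC))
for k,q in (("R",RED),("Y",YEL)): print(k,blobs(im,*q,(150,0,600,300),20))
```

```text
[ 0.63972033 -0.16220178  0.20028564] [-3.14122761e+00 -5.02412068e-04  1.78966421e+00]
org 237 72
R [(1548, [227.84, 128.14], [55, 108, 47, 42]), (93, [316.88, 126.68], [156, 125, 24, 5])]
Y [(111, [349.32, 121.96], [189, 119, 22, 6]), (104, [349.1, 129.98], [189, 128, 21, 5])]
```

View pics/w5z.png

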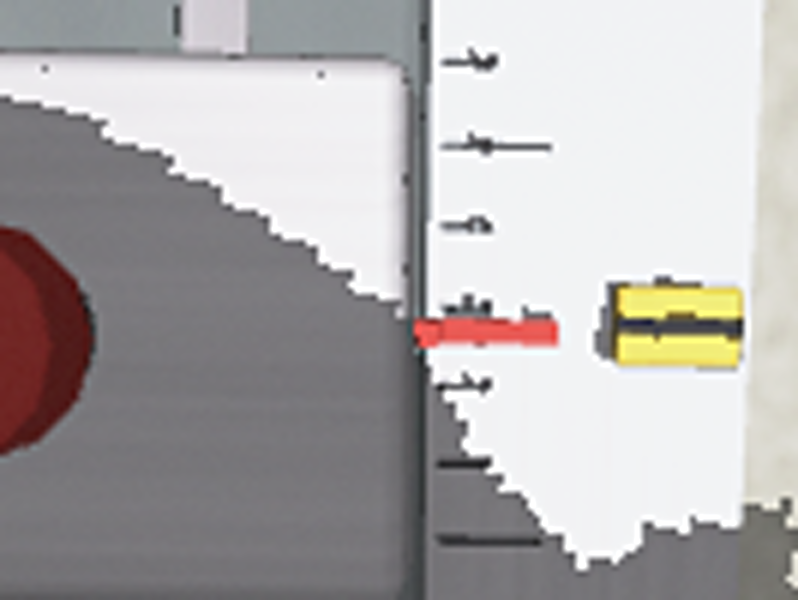

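Run:
```python
from h import *
import pickle
c=pickle.load(open("w5.pkl","rb")); im=cv2.cvtColor(cv2.imread("pics/w5.png"),cv2.COLOR_BGR2HSV)
ym=cv2.inRange(im,*YEL)[100:150,330:370]; ym=cv2.morphologyEx(ym,cv2.MORPH_CLOSE,np.ones((5,1)))
ys,xs=np.nonzero(ym); my=(xs.mean()+330,ys.mean()+100); print(my, xs.min()+330,xs.max()+330,ys.min()+100,ys.max()+100)
R=((cv2.inRange(im,(170,120,60),(180,255,255))|cv2.inRange(im,(0,120,60),(8,255,255))))[110:145,306:335]
ys,xs=np.nonzero(R); pr=(xs.mean()+306,ys.mean()+110); print(pr)
# scale ledge far edge -> yaw : white->beige boundary, ledge top z .025
g=cv2.imread("pics/w5.png").astype(float); 
E1=[]
for v in range(20,115):
    row=g[v,340:400].mean(1); d=np.diff(row); k=np.argmin(d); E1.append(atz(c,(340+k+.5,v),.025)[:2])
E1=np.array(E1); l=cv2.fitLine(E1.astype(np.float32),cv2.DIST_HUBER,0,.01,.01).ravel(); print("ledge yaw",np.arctan2(-l[0]*np.sign(l[1]),abs(l[1])))
for h in (.031,.036,.040):
  for th in (.198,.204):
    print(h,th,((atz(c,my,.037)-atz(c,pr,h))[:2]@[-np.sin(th),np.cos(th)]*1000).round(2))
cc=tri([(c,pr)]*1) if 0 else None
```

```text
(np.float64(349.1654676258993), np.float64(125.87769784172662)) 339 360 119 132
(np.float64(316.8817204301075), np.float64(126.6774193548387))
ledge yaw 0.20321615
0.031 0.198 1.2
0.031 0.204 1.06
0.036 0.198 1.09
0.036 0.204 0.94
0.04 0.198 1.0
0.04 0.204 0.85
```

```bash
python3 -c "
from h import *
rel((.6006,.0518,.15),1.351)"
```

```text
t 11.73 lin [217.4, 8.3, 50.4] dr [-0.0005, -0.0004, 0.4387]
```

>>> drive_tool(
  grip=[0.5,0.5,0.5,0.5,0.5],
  linear=[
    [40,2,5],
    [80,4,10],
    [120,5,15],
    [160,6,20],
    [195,8,25],
  ],
  dr=[
    [0,0,0.1],
    [0,0,0.2],
    [0,0,0.3],
    [0,0,0.4],
    [0,0,0.44],
  ],
)

```text
clock: 12.15
position: [0.6046, 0.0324, 0.1755]
ee_rot: [-3.141, -0.0, 1.344]
wrist_force: [0.4, 0.3, -0.3]
opening: 0.498
finger_force: 0.0
```

>>> drive_tool(
  grip=[0.5,0.5,0.5],
  linear=[
    [10,-5,5],
    [18,-9,10],
    [18,-9,15],
  ],
  dr=[
    [0,0,0],
    [0,0,0],
    [0,0,0],
  ],
)

```text
clock: 12.4
position: [0.6007, 0.0504, 0.1603]
ee_rot: [3.142, -0.0, 1.351]
wrist_force: [0.0, 0.1, -0.2]
opening: 0.504
finger_force: 0.0
```

```bash
python3 -c "
from h import *
rel((.6006,.0518,.088),1.351)"
```

```text
t 12.4 lin [1.3, -0.4, 72.3] dr [0.0, -0.0001, -0.0]
```

>>> drive_tool(
  grip=[0.5,0.5,0.5,0.5,0.5],
  linear=[
    [0,0,20],
    [0,0,40],
    [0,0,58],
    [0,0,70],
    [0,0,72],
  ],
  dr=[
    [0,0,0],
    [0,0,0],
    [0,0,0],
    [0,0,0],
    [0,0,0],
  ],
)

```text
clock: 12.82
position: [0.6003, 0.0474, 0.0861]
ee_rot: [-3.139, 0.001, 1.347]
wrist_force: [-0.6, -0.5, -1.1]
opening: 0.498
finger_force: 0.0
```

>>> drive_tool(
  grip=[0.3,0.2,0.05,0.05,0.05],
  linear=[
    [0,0,0],
    [0,0,0],
    [0,0,0],
    [0,0,0],
    [0,0,0],
  ],
  dr=[
    [0,0,0],
    [0,0,0],
    [0,0,0],
    [0,0,0],
    [0,0,0],
  ],
  grip_force=40,
)

```text
clock: 13.23
position: [0.5999, 0.0489, 0.0888]
ee_rot: [-3.139, 0.0, 1.347]
wrist_force: [-7.4, 3.2, 17.1]
opening: 0.166
finger_force: 32.5
```

>>> drive_tool(
  grip=[0.05,0.05,0.05],
  linear=[
    [0,0,0],
    [0,0,0],
    [0,0,0],
  ],
  dr=[
    [0,0,0],
    [0,0,0],
    [0,0,0],
  ],
)

```text
clock: 13.48
position: [0.6, 0.0492, 0.089]
ee_rot: [-3.14, -0.0, 1.347]
wrist_force: [-9.6, 4.1, 8.8]
opening: 0.16
finger_force: 39.3
```

>>> drive_tool(
  grip=[0.05,0.05,0.05,0.05],
  linear=[
    [3.1,0,0],
    [6.2,-0.3,0],
    [6.2,-0.3,0],
    [6.2,-0.3,0],
  ],
  dr=[
    [0,0,-0.05],
    [0,0,-0.095],
    [0,0,-0.095],
    [0,0,-0.095],
  ],
)

```text
clock: 13.82
position: [0.6013, 0.0557, 0.0889]
ee_rot: [-3.14, -0.001, 1.442]
wrist_force: [-7.0, 6.0, 7.0]
opening: 0.161
finger_force: 39.3
```

>>> drive_tool(
  grip=[0.3,0.5,0.5,0.5,0.5],
  linear=[
    [6.2,-0.3,0],
    [6.2,-0.3,0],
    [6.2,-0.3,0],
    [6.2,-0.3,0],
    [6.2,-0.3,-20],
  ],
  dr=[
    [0,0,0],
    [0,0,0],
    [0,0,0],
    [0,0,0],
    [0,0,0],
  ],
)

```text
clock: 14.23
position: [0.6012, 0.0608, 0.1058]
ee_rot: [-3.137, 0.001, 1.442]
wrist_force: [-0.1, -0.4, -0.3]
opening: 0.483
finger_force: 0.0
```

The release call wrongly repeated the 6 mm shift, so the wheel may have turned further; checking again.

>>> drive_tool(
  grip=[0.5,0.5,0.5],
  linear=[
    [0,0,-35],
    [0,0,-70],
    [0,0,-95],
  ],
  dr=[
    [0,0,0],
    [0,0,0],
    [0,0,0],
  ],
)

```text
clock: 14.48
position: [0.6035, 0.0608, 0.2063]
ee_rot: [3.139, -0.0, 1.442]
wrist_force: [0.8, 0.7, 0.3]
opening: 0.501
finger_force: 0.0
```

```bash
python3 -c "
from h import *
rel((.64,-.165,.2),1.773)"
```

```text
t 14.48 lin [-219.2, 65.3, 6.4] dr [0.0023, 0.0001, -0.3314]
```

>>> drive_tool(
  grip=[0.5,0.5,0.5,0.5,0.5],
  linear=[
    [-38,11,1],
    [-76,22,2],
    [-114,33,3],
    [-152,44,5],
    [-190,56,6],
  ],
  dr=[
    [0,0,-0.1],
    [0,0,-0.2],
    [0,0,-0.3],
    [0,0,-0.33],
    [0,0,-0.33],
  ],
)

```text
clock: 14.9
position: [0.6338, -0.1367, 0.1975]
ee_rot: [3.141, 0.0, 1.774]
wrist_force: [0.5, 0.1, -0.5]
opening: 0.499
finger_force: 0.0
```

>>> drive_tool(
  grip=[0.5,0.5,0.5,0.5],
  linear=[
    [-20,0,0],
    [-29,0,0],
    [-29,0,0],
    [-29,0,0],
  ],
  dr=[
    [0,0,0],
    [0,0,0],
    [0,0,0],
    [0,0,0],
  ],
)

```text
clock: 15.23
position: [0.6396, -0.1625, 0.1972]
ee_rot: [-3.141, -0.0, 1.771]
wrist_force: [-0.2, -1.0, -0.8]
opening: 0.499
finger_force: 0.0
```

```bash
cat > meas.py <<'E'
from h import *
import sys
n=sys.argv[1]
c=cam("wrist"); rgb=bot.read_camera("wrist"); cv2.imwrite(f"pics/{n}.png",rgb[:,:,::-1]); im=cv2.cvtColor(rgb,cv2.COLOR_RGB2HSV)
print(bot.state()['position'],bot.state()['ee_rot'])
def cen(m,P,r=22):
    u,v=proj(c,P).astype(int); w=m[v-r:v+r,u-r:u+r]; ys,xs=np.nonzero(w); return (xs.mean()+u-r,ys.mean()+v-r),len(xs)
ym=cv2.morphologyEx(cv2.inRange(im,*YEL),cv2.MORPH_CLOSE,np.ones((5,1)))
R=cv2.inRange(im,(170,120,60),(180,255,255))|cv2.inRange(im,(0,120,60),(8,255,255))
my,a=cen(ym,(.6465,-.087,.037)); pr,b=cen(R,(.624,-.091,.036)); print(my,a,pr,b)
for th in (.198,.204): print(th,((atz(c,my,.037)-atz(c,pr,.036))[:2]@[-np.sin(th),np.cos(th)]*1000).round(2))
x0,y0=int(pr[0])-90,int(pr[1])-50
cv2.imwrite(f"pics/{n}z.png",cv2.resize(rgb[max(y0,0):y0+100,x0:x0+133,::-1],None,fx=6,fy=6,interpolation=cv2.INTER_CUBIC))
E
python3 meas.py w6
```

```text
[ 0.63952102 -0.16174503  0.19735044] [-3.14141365e+00 -5.41432583e-04  1.77230170e+00]
(np.float64(348.10921501706486), np.float64(125.49488054607508)) 293 (np.float64(315.7281553398058), np.float64(125.5631067961165)) 103
0.198 0.12
0.204 -0.02
```

View pics/w6z.png

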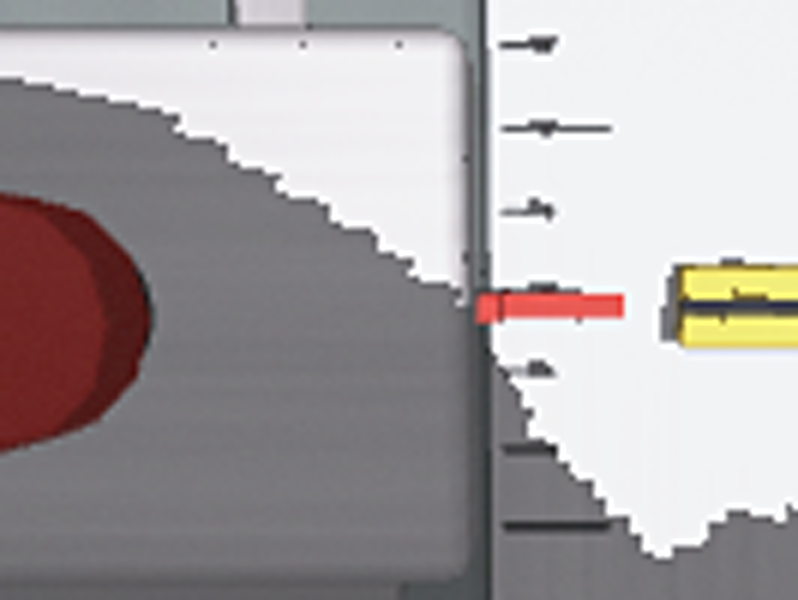

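```bash
python3 -c "
from h import *
c=cam('wrist'); im=cv2.imread('pics/w6.png')[:,:,::-1].copy(); print([b for b in blobs(im,*RED,(150,60,300,200),200)],proj(c,(.5715,-.102,.108)))
rel((.5715,-.102,.135),1.773)"
```

```text
[(1591, [224.98, 127.87], [52, 47, 48, 43])] [226.43553159 129.3927112 ]
t 15.28 lin [72.1, -54.7, 62.4] dr [-0.0002, -0.0005, -0.0007]
```

>>> drive_tool(
  grip=[0.2,0,0,0,0],
  linear=[
    [22,-17,5],
    [44,-34,10],
    [62,-47,20],
    [71,-55,35],
    [71,-55,50],
  ],
  dr=[
    [0,0,0],
    [0,0,0],
    [0,0,0],
    [0,0,0],
    [0,0,0],
  ],
  grip_force=20,
)

```text
clock: 15.7
position: [0.5695, -0.101, 0.1476]
ee_rot: [-3.141, -0.001, 1.775]
wrist_force: [0.7, -0.1, 0.1]
opening: 0.167
finger_force: 0.0
```

>>> drive_tool(
  grip=[0,0,0],
  linear=[
    [0,0,5],
    [0,0,8],
    [0,0,8],
  ],
  dr=[
    [0,0,0],
    [0,0,0],
    [0,0,0],
  ],
)

```text
clock: 15.95
position: [0.5719, -0.1038, 0.1393]
ee_rot: [-3.141, -0.0, 1.773]
wrist_force: [0.3, -0.6, -1.1]
opening: 0.005
finger_force: 0.0
```

```bash
python3 -c "
from h import *
print(bot.state()['position'],bot.state()['opening']);rel((.5715,-.102,.121),1.773)"
```

```text
[ 0.57188086 -0.10379343  0.13931969] 0.00489249566818829
t 15.95 lin [1.8, -0.0, 18.3] dr [-0.0002, -0.0001, -0.0004]
```

>>> drive_tool(
  grip=[0,0,0,0,0],
  linear=[
    [1,0,5],
    [1,0,10],
    [1,0,15],
    [1,0,19],
    [1,0,22],
  ],
  dr=[
    [0,0,0],
    [0,0,0],
    [0,0,0],
    [0,0,0],
    [0,0,0],
  ],
)

```text
clock: 16.37
position: [0.5716, -0.1035, 0.117]
ee_rot: [3.141, 0.0, 1.772]
wrist_force: [-0.8, 0.8, 5.0]
opening: 0.004
finger_force: 2.4
```

>>> drive_tool(
  grip=[0,0,0,0],
  linear=[
    [0,0,2],
    [0,0,4],
    [0,0,6],
    [0,0,7.5],
  ],
  dr=[
    [0,0,0],
    [0,0,0],
    [0,0,0],
    [0,0,0],
  ],
)

```text
clock: 16.7
position: [0.5716, -0.1035, 0.1098]
ee_rot: [3.141, 0.0, 1.772]
wrist_force: [-0.4, -0.3, 5.4]
opening: 0.001
finger_force: 2.4
```

>>> drive_tool(
  grip=[0,0,0,0],
  linear=[
    [0,0,0.7],
    [0,0,1.4],
    [0,0,2],
    [0,0,2],
  ],
  dr=[
    [0,0,0],
    [0,0,0],
    [0,0,0],
    [0,0,0],
  ],
)

```text
clock: 17.03
position: [0.5717, -0.1035, 0.109]
ee_rot: [3.141, 0.001, 1.772]
wrist_force: [-5.5, 1.3, 22.9]
opening: 0.004
finger_force: 11.6
```

>>> drive_tool(
  grip=[0,0,0,0,0],
  linear=[
    [0,0,-20],
    [0,0,-50],
    [-25,18,-78],
    [-50,36,-88],
    [-72,55,-90],
  ],
  dr=[
    [0,0,0],
    [0,0,0],
    [0,0,0],
    [0,0,0],
    [0,0,0],
  ],
)

```text
clock: 17.45
position: [0.6416, -0.1643, 0.2011]
ee_rot: [3.138, 0.002, 1.772]
wrist_force: [0.2, -0.3, -0.0]
opening: 0.005
finger_force: 0.0
```

>>> drive_tool(
  grip=[0,0,0],
  linear=[
    [0,0,0],
    [0,0,0],
    [0,0,0],
  ],
  dr=[
    [0,0,0],
    [0,0,0],
    [0,0,0],
  ],
)

```text
clock: 17.7
position: [0.639, -0.1626, 0.1971]
ee_rot: [-3.14, -0.001, 1.772]
wrist_force: [-0.1, 0.7, 0.3]
opening: 0.008
finger_force: 0.0
```

```bash
python3 meas.py w7
python3 - <<'E'
from h import *
im=bot.read_camera("scene"); print([b for b in blobs(im,*RED,(270,190,310,240),20)])
o=cv2.imread("pics/s2.png")[:,:,::-1].copy(); print(blobs(o,*RED,(270,190,310,240),20))
E
```

```text
[ 0.63882224 -0.16233316  0.19720176] [-3.14017858e+00 -9.75654475e-04  1.77192728e+00]
(np.float64(349.1808510638298), np.float64(125.78014184397162)) 282 (np.float64(317.03), np.float64(125.55000000000001)) 100
0.198 -0.09
0.204 -0.23
[(67, [293.21, 219.85], [20, 25, 7, 11])]
[(77, [292.7, 214.35], [19, 19, 8, 12])]
```

Cap is down (it dropped about 5.5 px in the scene view), and the pointer is within about 0.2 mm of the yellow marker.

```bash
python3 -c "
from bench import bot
print(bot.hand_in())"
```

```text
the job is handed in; nothing more can be done
None
```

The job is done and handed in: I pulled the lock cap fully up, turned the handwheel until the pointer was level with the yellow marker (last measured within about 0.2 mm), pushed the cap down to its stop, and left everything else untouched.

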